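# Hang the seed-size gauge plate on its sprung hook

## Robot

A 6-joint arm with a two-finger parallel gripper is mounted at the origin on a cart in front of the work surface, level with it; the furniture and walls round the work are solid. World frame = base frame: x ahead of the robot, y to its left, z up, the work surface at z = 0. Lengths are in m, angles in rad, forces in N, time in s.
With the tool pointing down it reaches from about 0.3 to 0.875 m from the base axis. Payload 4.2 kg.
Tool frame: the origin (TCP) lies midway between the tips of the shut fingers; the grasp point (between the pads) lies 19 mm behind it; z points along the fingers, y is the direction in which the jaws open and shut (so a half turn about z gives the same grasp; the last joint's range is limited). The gripper opens to 85 mm and grips with 20 to 120 N. Pads are 22 mm wide; open, the fingers measure 114 mm over their backs; the gripper's body (76 mm by 85 mm) begins 54 mm behind the grasp point. The pads swing forward as they close: fully open they stand 13 mm farther back than shut.
Start: joints at [1.232, 0.32, 1.565, -0, 1.257, -0.02], TCP at [0.18, 0.546, 0.231] pointing down, gripper open.
Joint ranges: [-3.11, 3.11], [-0.84, 2.01], [0.21, 2.61], [-1.34, 4.49], [0.05, 2.63], [-2.56, 2.56]. Speed limits (rad/s): [2.57, 2.57, 3.14, 3.14, 3.14, 3.14].

## Interface

Orientations are given as a rotation vector (axis times angle).
In Python, from bench import robot gives the robot as it stands. The module is installed in compiled form; this text tells all that it offers.
- The arm moves only by the tool jog_arm, never from a script. Its argument "targets" is one flat list of numbers, 5 for each row, row after row: the shift along the tool's x, y, z in m, then the turn about the tool's z in rad, then the finger opening in m, from 0 to 0.0854. A call has 1 to 20 rows; each row is the pose to reach, as a shift and turn from the pose commanded when the call began, along the tool's axes at that moment; what a row does not reach only later rows make up. A row lasts 1/12 s, in which the tool goes at most 41.7 mm and 7.16 degrees, less where a joint would pass 70% of its speed; a pose out of reach is approached as far as the arm can. A call with a gripper value outside its range is refused whole. The fingers move at their own pace and stop on an object; the grip force is fixed at half the most. Time passes only in rows, so rows that repeat a pose let the fingers close. It gives the time, the measured TCP pose, the force and the opening at its end, in the units of the state.
- robot.sense(): the state, without advancing time (a new reading comes with each control period).
- robot.capture(name): name is "side" or "top" or "wrist"; returns a dict with "pixels" (400x640x3 uint8, red, green, blue), "K" (3x3 intrinsics, pixels), "extrinsics" (4x4, takes a point from camera to world coordinates); the wrist camera has in their place "hand_eye" (4x4, takes a point from camera to tool coordinates, whose origin is the TCP and whose axes are the flange's). Camera axes: x right, y up, looking along -z (the intrinsics and any distortion apply to the point x, -y, -z); pixel columns grow to the right and rows downward; lengths in m; the calibration is good to about 2 mm. A picture is of the moment at which its call begins: read the wrist's pose just before it. There is no depth.
- robot.finish_job(): hands the job in, once; it reports no verdict.
The state is a dict: "t": time; "joint_positions": joint angles; "joint_vel": joint speeds; "effort": joint torques, N m; "tcp_pos": TCP position; "tcp_rot": TCP orientation; "force": force on the tool from outside, world axes, zero at the start; "wrist_torque": the same for the moment, N m; "gripper_width": finger opening in m.
Only numpy, scipy, OpenCV 4.12 (cv2) and the standard library are available. Lean on these libraries where they do the work, as an engineer would, in place of code of your own. Each camera call takes 0.05 s, during which the arm holds its last target. There are 200 camera calls.

## Task

Take the yellow-faced gauge plate out of its grey rest and hang it on the hook of the hanger stand with the graduated yellow face outward, away from the post: slot over the upturned hook tip, plate pressed back against the red spring follower, then lowered until the top of the slot rests fully down on the hook arm before you let go, so that it stays there clamped behind the tip. The hook's exact height is not known, so feel for it gently and never press on the hook with more than about 20 N. Leave the other things on the bench alone.

Things in the scene. Friction and masses are not known exactly. Their poses are not given: they have to be found in the camera images.
- gauge: Aluminium gauge plate, standing upright: 8 mm thick (its x), 70 wide (its y), 112 high, with a grip bar on top, 138 mm in all, about 0.16 kg. Origin: centre of the underside, z up. The marked face (yellow, black graduations and dots) looks along its own -x; the back (+x) is bare metal. A slot 13 mm wide (y) goes right through along x, from 40 to 84 mm above the underside.
- grip_bar (a point): Centre of the gauge's black grip bar, 14 mm thick (x), 60 long (y), 28 high (z), 124 mm above the plate's underside; axes as the gauge. Grip it across the 14 mm. Fingertips should stay at least 100 mm above the plate's underside: when the plate hangs, the hook tip and the follower come up to 92 and 96 mm.
- slot_top (a point): On the gauge: middle of the slot's upper edge, 84 mm above its underside, in mid thickness; axes as the gauge.
- rest: Grey slotted block 60 x 96 x 30 mm, fixed, in which the plate stands at the start with its axes along the block's: slot 11 mm wide (x) and 76 long (y), its floor 8 mm above the table (22 mm deep). Origin: centre of the underside.
- hanger: Hanger stand, fixed: grey foot 95 x 100 x 12 mm, steel post 118 mm high, and a hook arm that points along the stand's own -x, away from the post. Origin: underside of the foot, below the root of the arm; z up. Nothing of it rises more than 15 mm above the arm's upper side (tip 8 mm, red follower 12 mm, post at most 15).
- hook_mark (a point): Fixed mark on the stand where the hook's tip begins, 85 mm before the origin (-x), 115 mm up, at mid setting. The arm: steel bar 8 x 8 mm on the centre line. Its clamp may be set up to 12 mm higher or lower: upper side 103 to 127 mm above the table, reported nowhere, to be felt or seen. From this mark the upturned tip is 5 mm thick (outward, -x), 8 mm wide, and rises 8 mm above the arm.
- spring_mark (a point): Fixed mark, mid setting, at the front face of the red follower at rest, 4 mm behind the tip's inner face. The follower (28 wide, 24 mm high, centred on the arm's upper side) yields along +x up to 30 mm: 3 N at first, 0.3 N more per mm, damped. It clamps the 8 mm plate against the tip (plate's middle then 81 mm before the origin), and friction then keeps a plate let go too high from sinking.
- dropper_1: Bystander: small brown dropper bottle, 33 x 34 x 102 mm, origin under its centre.
- petri_dish_5: Bystander: clear petri dish, 90 x 90 x 15 mm, origin under its centre.
- magnifier: Bystander: black hand lens lying flat, 127 x 52 x 9 mm, origin under its centre.
- marker: Bystander: white marker with blue cap, lying, 17 x 135 x 16 mm, origin under its centre.

How it is judged:
By the outcome, as a careful person would: the job done as asked, in the order asked, and still so for the second after the job is handed in, with the robot touching nothing.
It also fails if it takes over 48 s, if anything falls off the work surface, if the arm or the gripper's body presses on something with over 40 N, if the wrist force passes 120 N, or if a joint passes its speed limit or range.

## Working session

There is one attempt and no reset: what is moved stays moved. The work goes in short steps, Python scripts to look and compute and a tool call to move; the robot and the scene stay as the last step left them, time stands still between calls to the robot, and variables do not carry over. Pictures are saved under pics/ and viewed, about 8 in all and at most 12, crops included, and the job is handed in when it is done.

Besides the shell and the picture viewer there is one more tool, called by a JSON object that holds its "fn" and its "kwargs", one argument or row to a line. jog_arm: Moves the arm, as the interface text tells. Its arguments: {"type":"object","properties":{"targets":{"type":"array"}},"required":["targets"]}

```bash
mkdir -p pics; cat > h.py <<'E'
import numpy as np, cv2
from scipy.spatial.transform import Rotation as R
from bench import robot
def snap(cam,fn=None):
    s=robot.sense(); c=robot.capture(cam)
    if 'extrinsics' in c: E=np.array(c['extrinsics'])
    else:
        T=np.eye(4);T[:3,:3]=R.from_rotvec(s['tcp_rot']).as_matrix();T[:3,3]=s['tcp_pos'];E=T@np.array(c['hand_eye'])
    im=cv2.cvtColor(np.array(c['pixels']),cv2.COLOR_RGB2BGR)
    if fn: cv2.imwrite('pics/'+fn,im)
    return im,np.array(c['K']),E,c
def ray(K,E,uv):
    p=np.linalg.inv(K)@[uv[0],uv[1],1]; d=E[:3,:3]@[p[0],-p[1],-p[2]]
    return E[:3,3],d/np.linalg.norm(d)
def onz(K,E,uv,z):
    o,d=ray(K,E,uv); return o+d*(z-o[2])/d[2]
def proj(K,E,P):
    q=np.linalg.inv(E)@np.append(P,1); u=K@[q[0],-q[1],-q[2]]; return u[:2]/u[2]
E
python3 - <<'E'
from h import *
s=robot.sense(); print({k:np.round(v,3).tolist() for k,v in s.items()})
for c in ('side','top'):
    im,K,E,d=snap(c,c+'0.png'); print(c,[k for k in d],K.round(1).tolist(),E.round(3).tolist(),d.get('distortion'))
im,K,E,d=snap('wrist'); print(d.keys(),K.round(1).tolist(),np.array(d['hand_eye']).round(3).tolist())
a=cv2.imread('pics/side0.png');b=cv2.imread('pics/top0.png')
E
```

```text
{'t': 0.0, 'joint_positions': [1.232, 0.32, 1.566, 0.0, 1.257, -0.02], 'joint_vel': [-0.001, 0.004, 0.0, 0.001, 0.0, 0.001], 'effort': [-0.001, -41.551, -23.416, -0.0, 0.008, 0.0], 'tcp_pos': [0.18, 0.546, 0.23], 'tcp_rot': [-0.499, -3.101, 0.003], 'force': [0.03, 0.157, -0.244], 'wrist_torque': [0.045, -0.038, -0.004], 'gripper_width': 0.085}
side ['pixels', 'K', 'extrinsics'] [[505.3, 0.0, 319.6], [0.0, 505.3, 197.2], [0.0, 0.0, 1.0]] [[0.475, 0.735, -0.484, -0.038], [-0.88, 0.395, -0.264, -0.233], [-0.003, 0.552, 0.834, 1.09], [0.0, 0.0, 0.0, 1.0]] None
top ['pixels', 'K', 'extrinsics'] [[361.3, 0.0, 315.5], [0.0, 361.3, 197.8], [0.0, 0.0, 1.0]] [[-0.008, 0.977, -0.212, 0.309], [-1.0, -0.008, 0.001, 0.047], [-0.001, 0.212, 0.977, 1.173], [0.0, 0.0, 0.0, 1.0]] None
dict_keys(['pixels', 'K', 'hand_eye']) [[311.9, 0.0, 324.5], [0.0, 311.9, 198.1], [0.0, 0.0, 1.0]] [[-0.001, 0.947, 0.323, 0.083], [1.0, 0.001, 0.001, 0.002], [0.0, 0.323, -0.947, -0.142], [0.0, 0.0, 0.0, 1.0]]
```

View pics/side0.png

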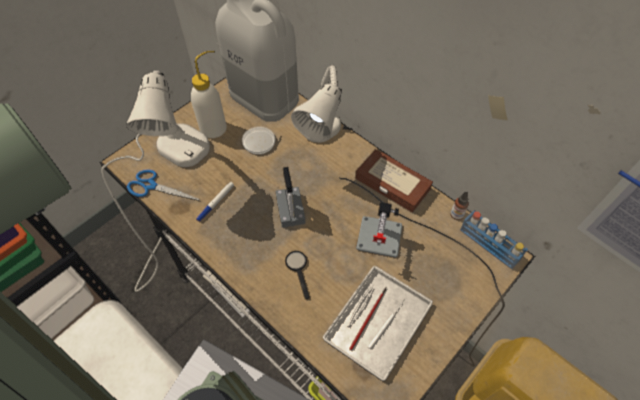

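View pics/top0.png

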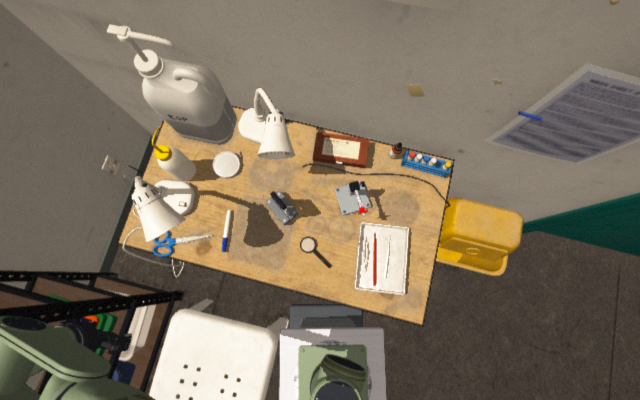

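The side view shows the gauge and rest near (290,200) and the hanger near (380,235). In the top view they are near (280,207) and (355,198). I'll enlarge both.

```bash
python3 - <<'E'
import cv2,numpy as np
a=cv2.imread('pics/side0.png');b=cv2.imread('pics/top0.png')
f=lambda im,x,y,w,h:cv2.resize(im[y:y+h,x:x+w],(400,300),interpolation=cv2.INTER_CUBIC)
cv2.imwrite('pics/z0.png',np.vstack([np.hstack([f(a,250,160,80,60),f(a,340,195,80,60)]),np.hstack([f(b,245,180,80,60),f(b,320,170,80,60)])]))
E
```

```text
(no output)
```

View pics/z0.png

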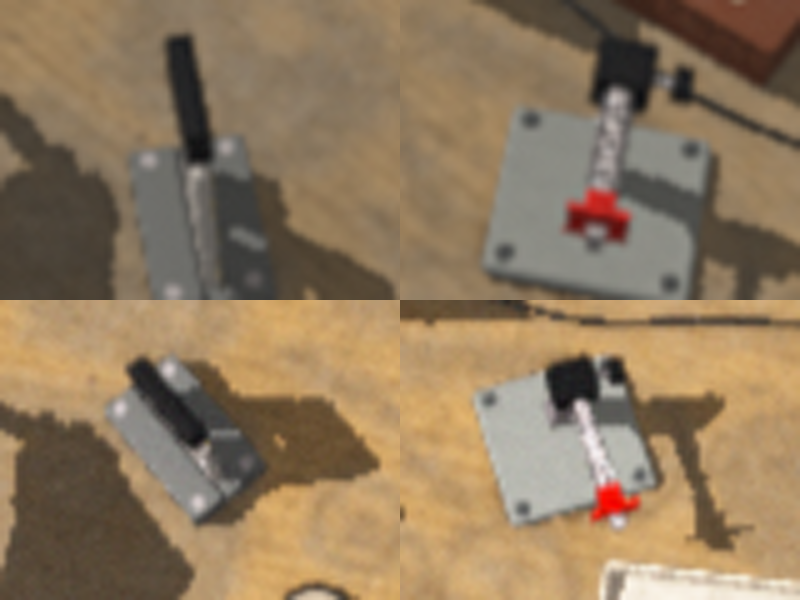

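The zoom shows the bar at side (288,180) and top (279,200), with the visible plate face looking grey. The hook arm points roughly toward the robot, with the red follower near side (381,238) and top (443,270). I'll work out rough poses.

```bash
python3 - <<'E'
from h import *
_,K1,E1,_=snap('side');_,K2,E2,_=snap('top')
S=lambda x,y,ox,oy:(ox+x/5,oy+y/5)
def tri(p,q):
    o1,d1=ray(K1,E1,p);o2,d2=ray(K2,E2,q)
    t=np.linalg.lstsq(np.c_[d1,-d2],o2-o1,rcond=None)[0];a=o1+t[0]*d1;b=o2+t[1]*d2
    return ((a+b)/2).round(4),np.linalg.norm(a-b).round(4)
print('bar end far',tri(S(179,38,250,160),S(138,64+0,245,180)),'near',tri(S(200,160,250,160),S(200,140,245,180)))
for n,x,y in(('a',138,366),('b',200,438)): print(n,onz(K2,E2,S(x,y-300,245,180),.14))
print('rest corners');
for x,y in((106,410),(172,355),(265,465),(196,523)): print(onz(K2,E2,S(x,y-300,245,180),.03).round(3))
print('foot bolts');
for x,y in((88,398),(122,508),(238,480)): print(onz(K2,E2,S(x,y-300,320,170),.012).round(3))
print('side bolts')
for x,y in((532,118),(690,150),(670,284),(505,251)): print(onz(K1,E1,S(x-400,y,340,195),.012).round(3))
print('clamp',tri(S(225,60,340,195),S(172,80,320,170)),'red',tri(S(198,215,340,195),S(213,202,320,170)),'tip',tri(S(196,240,340,195),S(218,221,320,170)))
E
```

```text
bar end far (array([0.545 , 0.172 , 0.1486]), np.float64(0.0042)) near (array([0.5039, 0.1378, 0.125 ]), np.float64(0.0049))
a [0.5470656  0.17143334 0.14      ]
b [0.50382525 0.13462893 0.14      ]
rest corners
[0.543 0.205 0.03 ]
[0.58  0.163 0.03 ]
[0.507 0.102 0.03 ]
[0.47  0.146 0.03 ]
foot bolts
[ 0.587 -0.028  0.012]
[ 0.513 -0.048  0.012]
[ 0.531 -0.125  0.012]
side bolts
[ 0.586 -0.024  0.012]
[ 0.607 -0.101  0.012]
[ 0.534 -0.122  0.012]
[ 0.513 -0.045  0.012]
clamp (array([ 0.5707, -0.0703,  0.1225]), np.float64(0.0019)) red (array([ 0.4971, -0.0924,  0.1146]), np.float64(0.0039)) tip (array([ 0.4866, -0.0959,  0.1116]), np.float64(0.0026))
```

{"fn": "jog_arm", "kwargs": {
  "targets": [-0.197,-0.215,0,0.0,0.085,-0.197,-0.215,0,0.0,0.085,-0.197,-0.215,0,0.0,0.085,-0.197,-0.215,0,0.0,0.085,-0.197,-0.215,0,0.0,0.085,-0.197,-0.215,0,0.1,0.085,-0.197,-0.215,0,0.2,0.085,-0.391,-0.228,0,0.3,0.085,-0.391,-0.228,0,0.4,0.085,-0.391,-0.228,0,0.5,0.085,-0.391,-0.228,0,0.553,0.085,-0.391,-0.228,0,0.553,0.085,-0.391,-0.228,0,0.553,0.085,-0.391,-0.228,0,0.553,0.085,-0.391,-0.228,0,0.553,0.085]
}}

```text
t: 1.5
tcp_pos: [0.4793, 0.207, 0.231]
tcp_rot: [-1.326, -2.847, 0.001]
force: [-0.7, 0.0, 0.2]
gripper_width: 0.0848
```

```bash
python3 - <<'E'
from h import *
s=robot.sense(); print({k:np.round(v,3).tolist() for k,v in s.items()})
im,K,E,d=snap('wrist','w1.png');print(E.round(4).tolist())
print(proj(K,E,[.525,.153,.146]))
E
```

```text
{'t': 1.5, 'joint_positions': [0.385, 0.237, 1.682, 0.001, 1.223, -0.314], 'joint_vel': [0.021, -0.017, 0.009, -0.001, -0.001, -0.003], 'effort': [-0.73, -35.961, -23.427, -0.043, -0.048, -0.001], 'tcp_pos': [0.479, 0.207, 0.231], 'tcp_rot': [-1.326, -2.847, 0.001], 'force': [-0.726, 0.05, 0.225], 'wrist_torque': [0.03, 0.035, -0.033], 'gripper_width': 0.085}
[[0.7662, -0.6088, -0.2058, 0.4267], [0.6426, 0.7251, 0.2477, 0.2722], [-0.0016, -0.322, 0.9467, 0.3729], [0.0, 0.0, 0.0, 1.0]]
[323.40413979 284.36265779]
```

View pics/w1.png

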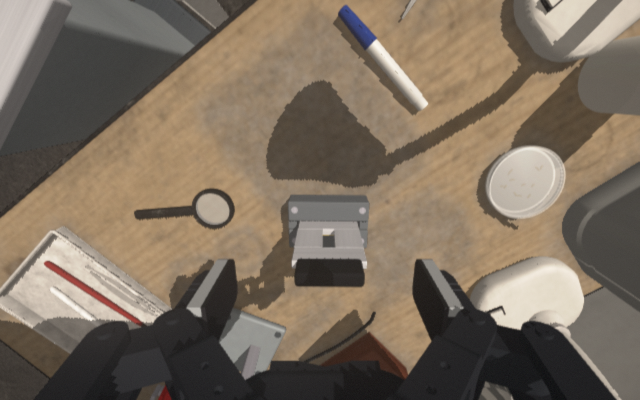

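The wrist view shows a bare-metal face with its slot toward heading 130°. The bar is at (330,272) and the rest's edge at (289..368,196). So the yellow face looks toward about -50°, and the plate has to turn about -114° to hang at about +16°. Next I'll refine the grasp.

```bash
python3 - <<'E'
from h import *
im=cv2.imread('pics/w1.png');_,K,E,_=snap('wrist')
print('face',im[250,305],im[250,350])
hsv=cv2.cvtColor(im,cv2.COLOR_BGR2HSV)
g=im.max(2)
m=np.zeros_like(g);m[240:300,280:385]=(g[240:300,280:385]<62)*255
n,l,st,c=cv2.connectedComponentsWithStats(m);i=1+np.argmax(st[1:,4]);print(st[i])
for x in(300,315,330,345,360): print(x,[int(v) for v in g[254:292,x]])
pts=[]
for x in range(300,362):
    y=np.where(l[:,x]==i)[0];pts.append((x,y.min(),y.max()+1))
pts=np.array(pts,float)
lo=np.polyfit(pts[:,0],pts[:,2],1);print('lower edge',lo)
a=onz(K,E,(297,np.polyval(lo,297)-.5),.146);b=onz(K,E,(363,np.polyval(lo,363)-.5),.146)
print(a,b,np.linalg.norm(a-b),np.degrees(np.arctan2(*(b-a)[1::-1])))
p=onz(K,E,(289,196),.03);q=onz(K,E,(368,196),.03);print(p,q,np.linalg.norm(p-q),np.degrees(np.arctan2(*(q-p)[1::-1])))
E
```

```text
face [152 156 163] [149 153 160]
[ 295  259   69   27 1760]
300 [163, 163, 162, 148, 110, 58, 43, 44, 45, 43, 44, 43, 43, 44, 42, 45, 43, 44, 46, 48, 49, 48, 49, 47, 47, 49, 48, 48, 44, 44, 41, 51, 98, 138, 149, 155, 157, 158]
315 [161, 162, 162, 157, 125, 58, 40, 38, 39, 41, 39, 40, 38, 39, 39, 38, 40, 40, 40, 42, 41, 42, 39, 40, 40, 41, 43, 41, 42, 40, 42, 51, 101, 147, 163, 164, 164, 161]
330 [160, 160, 159, 158, 127, 65, 44, 43, 45, 42, 42, 44, 44, 43, 44, 45, 44, 39, 40, 41, 42, 42, 41, 42, 41, 41, 43, 41, 43, 40, 40, 48, 91, 140, 165, 170, 169, 168]
345 [157, 158, 159, 156, 130, 74, 47, 44, 44, 45, 42, 44, 45, 43, 44, 42, 44, 44, 43, 46, 51, 52, 48, 49, 49, 48, 46, 48, 46, 46, 46, 50, 87, 138, 167, 170, 173, 171]
360 [157, 159, 158, 158, 154, 129, 81, 55, 50, 48, 45, 45, 44, 41, 41, 43, 43, 45, 45, 47, 50, 52, 50, 49, 48, 48, 48, 48, 49, 46, 48, 48, 79, 135, 167, 171, 171, 170]
lower edge [3.51838078e-16 2.86000000e+02]
[0.50837354 0.13790607 0.146     ] [0.55130762 0.17403747 0.146     ] 0.056114284211247076 40.08246898356272
[0.46791292 0.15822897 0.03      ] [0.53801647 0.21717374 0.03      ] 0.09159145410615097 40.05793914366523
```

{"fn": "jog_arm", "kwargs": {
  "targets": [-0.064,0.005,0.02,-0.125,0.085,-0.064,0.005,0.02,-0.25,0.085,-0.064,0.005,0.02,-0.375,0.085,-0.064,0.005,0.02,-0.5,0.085,-0.064,0.005,0.02,-0.625,0.085,-0.064,0.005,0.02,-0.75,0.085,-0.064,0.005,0.02,-0.875,0.085,-0.064,0.005,0.02,-1.0,0.085,-0.064,0.005,0.02,-1.125,0.085,-0.064,0.005,0.02,-1.25,0.085,-0.064,0.005,0.02,-1.375,0.085,-0.064,0.005,0.02,-1.5,0.085,-0.064,0.005,0.02,-1.571,0.085,-0.064,0.005,0.02,-1.571,0.085,-0.064,0.005,0.02,-1.571,0.085]
}}

```text
t: 2.85
tcp_pos: [0.5243, 0.1619, 0.2117]
tcp_rot: [-1.075, 2.952, 0.0]
force: [0.5, 0.1, 0.0]
gripper_width: 0.085
```

```bash
python3 - <<'E'
from h import *
s=robot.sense(); print({k:np.round(v,4).tolist() for k,v in s.items() if k in('tcp_pos','tcp_rot','joint_positions','force')})
im,K,E,d=snap('wrist','w2.png')
print(proj(K,E,[.5245,.161,.146]))
E
```

```text
{'joint_positions': [0.2785, 0.2916, 1.6567, 0.0002, 1.1929, -1.9909], 'tcp_pos': [0.5243, 0.1619, 0.2117], 'tcp_rot': [-1.075, 2.9516, 0.0002], 'force': [0.5398, 0.0726, 0.03]}
[322.39003712 212.04943982]
```

View pics/w2.png

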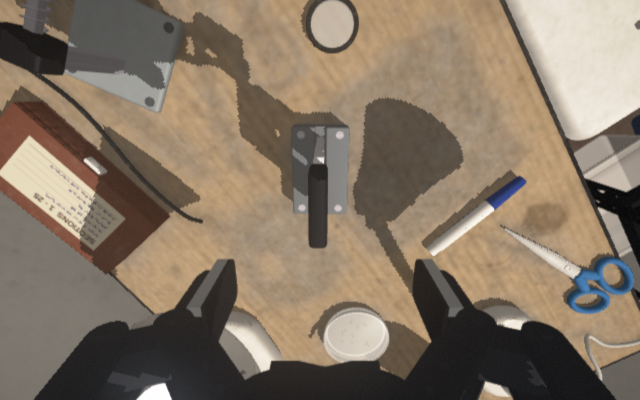

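The bar is near (318,205), a few pixels left of where I predicted, and the rest is below it with corners around (292..349,127..213). I'll refine the numbers.

```bash
python3 - <<'E'
from h import *
im=cv2.imread('pics/w2.png');_,K,E,_=snap('wrist');g=im.max(2)
m=np.zeros_like(g);m[160:252,300:340]=(g[160:252,300:340]<62)*255
n,l,st,c=cv2.connectedComponentsWithStats(m);i=1+np.argmax(st[1:,4]);print(st[i],c[i])
r=cv2.minAreaRect(np.argwhere(l==i)[:,::-1].astype(np.float32));print(r)
s=robot.sense();Rm=R.from_rotvec(s['tcp_rot']).as_matrix()
for y in (175,190,205,220,235,243):
    x=np.where(l[y]==i)[0]; a=onz(K,E,(x.min()-.5,y),.146);b=onz(K,E,(x.max()+.5,y),.146)
    print(y,x.min(),x.max(),np.linalg.norm(a-b).round(4),((a+b)/2).round(4),(Rm.T@((a+b)/2-s['tcp_pos'])).round(4))
p=onz(K,E,(320.5,213),.03);q=onz(K,E,(320.5,126),.03);print('rest',p,q,Rm.T@((p+q)/2-s['tcp_pos']))
E
```

```text
[ 308  164   19   83 1397] [316.94989263 202.84967788]
((317.0, 205.0), (82.0, 18.0), 90.0)
175 308 326 0.013 [0.5061 0.1406 0.146 ] [ 0.0278 -0.0042  0.0655]
190 308 326 0.0132 [0.5144 0.1474 0.146 ] [ 0.017  -0.0043  0.0655]
205 309 326 0.0127 [0.5227 0.1548 0.146 ] [ 0.0059 -0.0041  0.0656]
220 309 325 0.0122 [0.5318 0.1618 0.146 ] [-0.0056 -0.0045  0.0656]
235 309 325 0.0124 [0.541  0.1694 0.146 ] [-0.0175 -0.0046  0.0656]
243 310 325 0.0118 [0.5458 0.1738 0.146 ] [-0.024  -0.0043  0.0656]
rest [0.56221892 0.18849591 0.03      ] [0.48922482 0.12784481 0.03      ] [ 0.00145281 -0.00337353  0.18155312]
```

{"fn": "jog_arm", "kwargs": {
  "targets": [0.002,-0.004,0.02,0,0.085,0.002,-0.004,0.05,0,0.085,0.002,-0.004,0.08,0,0.085,0.002,-0.004,0.098,0,0.085,0.002,-0.004,0.098,0,0.085,0.002,-0.004,0.098,0,0.05,0.002,-0.004,0.098,0,0.03,0.002,-0.004,0.098,0,0.01,0.002,-0.004,0.098,0,0.005,0.002,-0.004,0.098,0,0.005,0.002,-0.004,0.098,0,0.005,0.002,-0.004,0.098,0,0.005,0.002,-0.004,0.098,0,0.005,0.002,-0.004,0.098,0,0.005]
}}

```text
t: 4.12
tcp_pos: [0.5267, 0.1571, 0.1143]
tcp_rot: [-1.075, 2.95, -0.0]
force: [-0.4, -0.6, 6.1]
gripper_width: 0.0132
```

```bash
python3 - <<'E'
from h import *
s=robot.sense(); print({k:np.round(v,4).tolist() for k,v in s.items() if k in('t','tcp_pos','tcp_rot','gripper_width','force')})
E
```

```text
{'t': 4.1167, 'tcp_pos': [0.5267, 0.1571, 0.1143], 'tcp_rot': [-1.0752, 2.9498, -0.0], 'force': [-0.3692, -0.6447, 6.0763], 'gripper_width': 0.0132}
```

{"fn": "jog_arm", "kwargs": {
  "targets": [0,0,-0.015,0,0.005,0,0,-0.04,0,0.005,0,0,-0.075,0,0.005,0.01,-0.006,-0.11,0.125,0.005,0.025,-0.015,-0.142,0.25,0.005,0.043,-0.025,-0.142,0.375,0.005,0.06,-0.035,-0.142,0.5,0.005,0.078,-0.045,-0.142,0.625,0.005,0.095,-0.055,-0.142,0.75,0.005,0.113,-0.065,-0.142,0.875,0.005,0.13,-0.075,-0.142,1.0,0.005,0.148,-0.085,-0.142,1.125,0.005,0.165,-0.095,-0.142,1.25,0.005,0.182,-0.105,-0.142,1.375,0.005,0.2,-0.115,-0.142,1.5,0.005,0.217,-0.125,-0.142,1.625,0.005,0.235,-0.136,-0.142,1.75,0.005,0.246,-0.143,-0.142,1.875,0.005,0.246,-0.143,-0.142,1.999,0.005,0.246,-0.143,-0.142,1.999,0.005]
}}

```text
t: 5.78
tcp_pos: [0.4291, -0.1115, 0.2547]
tcp_rot: [-1.905, -2.496, 0.001]
force: [-0.5, 0.4, -2.1]
gripper_width: 0.0132
```

{"fn": "jog_arm", "kwargs": {
  "targets": [0,0,0.02,0,0.005,0,0,0.04,0,0.005,0,0,0.04,0,0.005,0,0,0.04,0,0.005]
}}

```text
t: 6.12
tcp_pos: [0.4292, -0.1104, 0.2145]
tcp_rot: [-1.896, -2.501, 0.001]
force: [0.0, 0.3, -1.4]
gripper_width: 0.0133
```

```bash
python3 - <<'E'
from h import *
s=robot.sense(); print({k:np.round(v,4).tolist() for k,v in s.items() if k in('t','tcp_pos','tcp_rot','gripper_width','force','joint_positions')})
im,K,E,d=snap('wrist','w3.png')
print(proj(K,E,[.489,-.095,.115]))
E
```

```text
{'t': 6.1167, 'joint_positions': [-0.2778, 0.1259, 1.8691, 0.0002, 1.1497, -0.5515], 'tcp_pos': [0.4292, -0.1104, 0.2145], 'tcp_rot': [-1.8961, -2.5013, 0.0015], 'force': [0.0217, 0.3232, -1.4433], 'gripper_width': 0.0133}
[398.89578573 202.2013263 ]
```

View pics/w3.png

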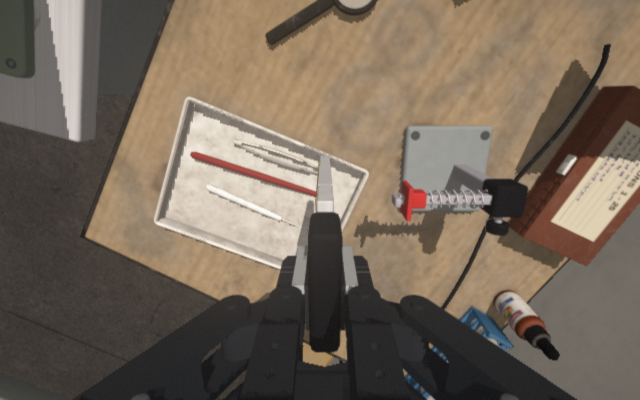

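The picture shows the plate held at (325,270). The hook tip is near (396,202), the red follower near (412,202), and the arm is nearly horizontal, so the yaw matches. I'll zoom in on the hook and triangulate the red follower.

```bash
python3 - <<'E'
from h import *
w=cv2.imread('pics/w3.png')
sd,K1,E1,_=snap('side','s3.png');tp,K2,E2,_=snap('top','t3.png')
_,K,E,_=snap('wrist'); np.savez('w3.npz',K=K,E=E)
def red(im,x0,y0,x1,y1):
    h=cv2.cvtColor(im,cv2.COLOR_BGR2HSV);m=((h[...,0]<8)|(h[...,0]>172))&(h[...,1]>170)&(h[...,2]>90)
    k=np.zeros_like(m);k[y0:y1,x0:x1]=m[y0:y1,x0:x1];p=np.argwhere(k)[:,::-1];return p.min(0),p.max(0),p.mean(0),len(p)
for n,im,b in(('w',w,(380,170,440,235)),('s',sd,(360,220,400,255)),('t',tp,(340,195,380,225))):
    print(n,red(im,*b) if 1 else 0)
f=lambda im,x,y,w,h,W,H:cv2.resize(im[y:y+h,x:x+w],(W,H),interpolation=cv2.INTER_CUBIC)
cv2.imwrite('pics/z3.png',np.vstack([f(w,370,110,160,66*2,800,330*2)[100:560],np.zeros((2,800,3),np.uint8)])[:300] if 0 else np.vstack([f(w,380,165,130,50,780,300),np.hstack([f(sd,360,210,52,40,390,300),f(tp,340,190,52,40,390,300)])]))
E
```

```text
w (array([404, 182]), array([425, 219]), array([414.30684932, 200.2739726 ]), 365)Traceback (most recent call last):
  File "<stdin>", line 9, in <module>
  File "<stdin>", line 7, in red
    return umr_minimum(a, axis, None, out, keepdims, initial, where)
ValueError: zero-size array to reduction operation minimum which has no identity
```

```bash
python3 - <<'E'
from h import *
w=cv2.imread('pics/w3.png');sd=cv2.imread('pics/side0.png');tp=cv2.imread('pics/top0.png')
_,K1,E1,_=snap('side');_,K2,E2,_=snap('top')
d=np.load('w3.npz');K,E=d['K'],d['E']
def red(im,x0,y0,x1,y1):
    h=cv2.cvtColor(im,cv2.COLOR_BGR2HSV);m=((h[...,0]<8)|(h[...,0]>172))&(h[...,1]>150)&(h[...,2]>80)
    k=np.zeros_like(m);k[y0:y1,x0:x1]=m[y0:y1,x0:x1];p=np.argwhere(k)[:,::-1];return p.min(0),p.max(0),p.mean(0),len(p)
for n,im,b in(('w',w,(380,170,440,235)),('s',sd,(360,220,400,255)),('t',tp,(340,195,380,225))): print(n,red(im,*b))
f=lambda im,x,y,w,h,W,H:cv2.resize(im[y:y+h,x:x+w],(W,H),interpolation=cv2.INTER_CUBIC)
cv2.imwrite('pics/z3.png',np.vstack([f(w,385,175,78,30,780,300),f(w,385,200,78,0+24,780,240)]) if 0 else np.vstack([f(w,385,175,100,50,780,390),np.hstack([f(sd,368,228,26,14,390,210),f(tp,350,200,26,14,390,210)])]))
E
```

```text
w (array([401, 181]), array([425, 220]), array([412.03207547, 199.91320755]), 530)
s (array([374, 233]), array([385, 242]), array([379.29508197, 237.18032787]), 61)
t (array([358, 207]), array([367, 213]), array([362.09090909, 210.11363636]), 44)
```

View pics/z3.png

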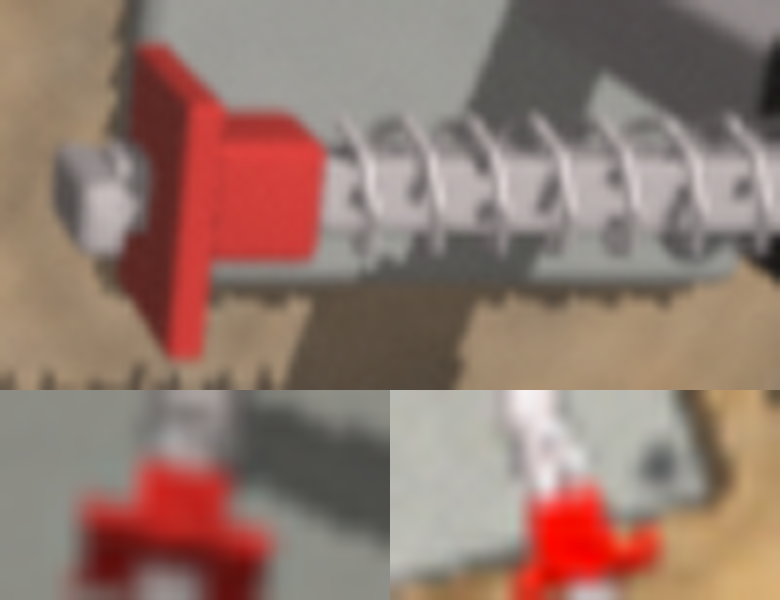

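The zoom shows the tip at the far left with the follower's top-front edge running (195,100)→(170,355) in the crop. In the side crop the same edge is mid (180,535). I'll triangulate that edge and the held plate.

```bash
python3 - <<'E'
from h import *
_,K1,E1,_=snap('side')
d=np.load('w3.npz');K,E=d['K'],d['E']
W=lambda x,y:(385-.5+(x+.5)/7.8,175-.5+(y+.5)/7.8); S=lambda x,y:(368-.5+x/15,228-.5+(y-390)/15)
def tri(p,q):
    o1,d1=ray(K,E,p);o2,d2=ray(K1,E1,q)
    t=np.linalg.lstsq(np.c_[d1,-d2],o2-o1,rcond=None)[0];a=o1+t[0]*d1;b=o2+t[1]*d2
    return a.round(4),b.round(4)
print('front top mid',tri(W(182,228),S(180,535)))
s=robot.sense();Rm=R.from_rotvec(s['tcp_rot']).as_matrix();print(s['tcp_pos'].round(4) if hasattr(s['tcp_pos'],'round') else s['tcp_pos'],Rm.round(4).tolist())
for a in (.103,.109,.115,.121,.127):
    t=lambda w,z:Rm.T@(onz(K,E,W(*w),z)-s['tcp_pos'])
    p1,p2=onz(K,E,W(195,100),a+.012),onz(K,E,W(170,355),a+.012)
    b1,b2=onz(K,E,W(142,45),a-.012),onz(K,E,W(120,278),a-.012)
    print(a,'topmid',t((182,228),a+.012).round(4),'botmid',t((132,162),a-.012).round(4),'len',np.linalg.norm(p1-p2).round(4),np.linalg.norm(b1-b2).round(4),
     'tip top corner',t((97,250),a+.008).round(4),'ax far',t((700,190),a).round(4),t((390,195),a).round(4),'edge dir',np.degrees(np.arctan2(*(p2-p1)[1::-1])).round(1))
# own plate end-edge pixels
g=cv2.imread('pics/w3.png')
for y in(160,170,180,190,200,205): print(y,[int(v) for v in g[y,312:340].max(1)])
E
```

```text
front top mid (array([ 0.4953, -0.0927,  0.1259]), array([ 0.4922, -0.0914,  0.1244]))
[ 0.4303 -0.111   0.216 ] [[-0.2682, 0.9634, 0.0015], [0.9634, 0.2682, -0.0003], [-0.0007, 0.0013, -1.0]]
0.103 topmid [-0.0037  0.0706  0.1011] botmid [-0.0043  0.0709  0.1251] len 0.0289 0.0284 tip top corner [-0.0077  0.0627  0.1051] ax far [-0.0036  0.1312  0.1132] [-0.0042  0.0968  0.1131] edge dir -74.8
0.109 topmid [-0.0015  0.0689  0.0951] botmid [-0.0023  0.0694  0.1191] len 0.0281 0.0278 tip top corner [-0.0055  0.0612  0.0991] ax far [-0.0016  0.1281  0.1072] [-0.0021  0.0946  0.1071] edge dir -74.8
0.115 topmid [0.0006 0.0672 0.0891] botmid [-0.0003  0.0678  0.1131] len 0.0274 0.0272 tip top corner [-0.0032  0.0598  0.0931] ax far [0.0005 0.1251 0.1012] [-0.      0.0923  0.1011] edge dir -74.8
0.121 topmid [0.0028 0.0655 0.0831] botmid [0.0017 0.0662 0.1071] len 0.0267 0.0265 tip top corner [-0.001   0.0583  0.0871] ax far [0.0026 0.122  0.0952] [0.0021 0.0901 0.0951] edge dir -74.8
0.127 topmid [0.005  0.0638 0.0771] botmid [0.0037 0.0647 0.1011] len 0.026 0.0259 tip top corner [0.0012
[... 253 characters left out ...]
 134, 129, 122, 169, 173, 174, 174, 174, 175, 173, 175, 174, 174, 173, 181, 215, 229, 232, 229, 214, 188, 171, 141, 137]
180 [230, 226, 221, 220, 212, 134, 161, 173, 174, 175, 174, 173, 174, 173, 173, 173, 174, 173, 173, 181, 219, 222, 225, 229, 230, 230, 229, 227]
190 [187, 202, 218, 219, 148, 167, 162, 180, 181, 179, 179, 180, 178, 178, 178, 178, 179, 177, 177, 174, 184, 224, 227, 227, 226, 223, 220, 220]
200 [196, 212, 218, 154, 164, 161, 185, 194, 195, 195, 193, 194, 193, 193, 192, 193, 194, 195, 196, 191, 182, 188, 228, 232, 233, 233, 233, 230]
205 [124, 147, 200, 160, 159, 187, 215, 220, 220, 218, 220, 219, 220, 222, 223, 224, 226, 227, 226, 223, 211, 192, 222, 225, 226, 226, 225, 224]
```

```bash
python3 - <<'E'
from h import *
d=np.load('w3.npz');K,E=d['K'],d['E'];g=cv2.imread('pics/w3.png').max(2)
print([(y,int(g[y,324])) for y in range(146,222)])
s=robot.sense();Rm=R.from_rotvec(s['tcp_rot']).as_matrix();p=np.array(s['tcp_pos'])
# predict rows for plate end points for centre offset 0 (tool x) 
for n,x,z in(('bottom',.035,.106),('shoulder outer',.035,-.006),('bar end low',.030,-.004),('bar end top',.030,-.032)):
    r=[proj(K,E,p+Rm@np.array([x+o,0,z])).round(1) for o in(-.003,0,.003)];print(n,r)
E
```

```text
[(146, 165), (147, 162), (148, 158), (149, 157), (150, 156), (151, 158), (152, 177), (153, 189), (154, 176), (155, 162), (156, 170), (157, 172), (158, 174), (159, 175), (160, 176), (161, 175), (162, 173), (163, 176), (164, 175), (165, 176), (166, 177), (167, 175), (168, 174), (169, 174), (170, 175), (171, 174), (172, 174), (173, 174), (174, 173), (175, 173), (176, 173), (177, 174), (178, 174), (179, 173), (180, 174), (181, 172), (182, 173), (183, 177), (184, 185), (185, 183), (186, 178), (187, 180), (188, 181), (189, 180), (190, 178), (191, 178), (192, 177), (193, 177), (194, 179), (195, 181), (196, 180), (197, 183), (198, 181), (199, 181), (200, 193), (201, 220), (202, 228), (203, 222), (204, 220), (205, 220), (206, 219), (207, 220), (208, 219), (209, 219), (210, 218), (211, 185), (212, 113), (213, 62), (214, 55), (215, 53), (216, 54), (217, 54), (218, 54), (219, 54), (220, 55), (221, 53)]
bottom [array([322.7, 160.1]), array([322.7, 156.5]), array([322.7, 152.8])]
shoulder outer [array([321.6, 210. ]), array([321.5, 204. ]), array([321.5, 197.9])]
bar end low [array([321.6, 218.3]), array([321.6, 212.4]), array([321.6, 206.5])]
bar end top [array([321. , 245.6]), array([321. , 238.7]), array([321. , 231.7])]
```

{"fn": "jog_arm", "kwargs": {
  "targets": [-0.002,0,0.02,0,0.005,-0.002,0,0.045,0,0.005,-0.002,0,0.058,0,0.005,-0.002,0.015,0.058,0,0.005,-0.002,0.03,0.058,0,0.005,-0.002,0.04,0.058,0,0.005,-0.002,0.045,0.058,0,0.005,-0.002,0.045,0.058,0,0.005,-0.002,0.045,0.058,0,0.005,-0.002,0.045,0.058,0,0.005]
}}

```text
t: 7.3
tcp_pos: [0.4731, -0.1008, 0.1573]
tcp_rot: [-1.901, -2.501, 0.001]
force: [-0.0, 0.6, -2.0]
gripper_width: 0.0133
```

```bash
python3 - <<'E'
from h import *
s=robot.sense(); print({k:np.round(v,4).tolist() for k,v in s.items() if k in('t','tcp_pos','tcp_rot','gripper_width','force')})
im,K,E,d=snap('wrist','w4.png')
cv2.imwrite('pics/z4.png',cv2.resize(im[130:270,280:460],None,fx=4,fy=4,interpolation=cv2.INTER_CUBIC))
E
```

```text
{'t': 7.3, 'tcp_pos': [0.4731, -0.1008, 0.1573], 'tcp_rot': [-1.9006, -2.5007, 0.0006], 'force': [-0.0244, 0.5942, -1.9594], 'gripper_width': 0.0133}
```

View pics/z4.png

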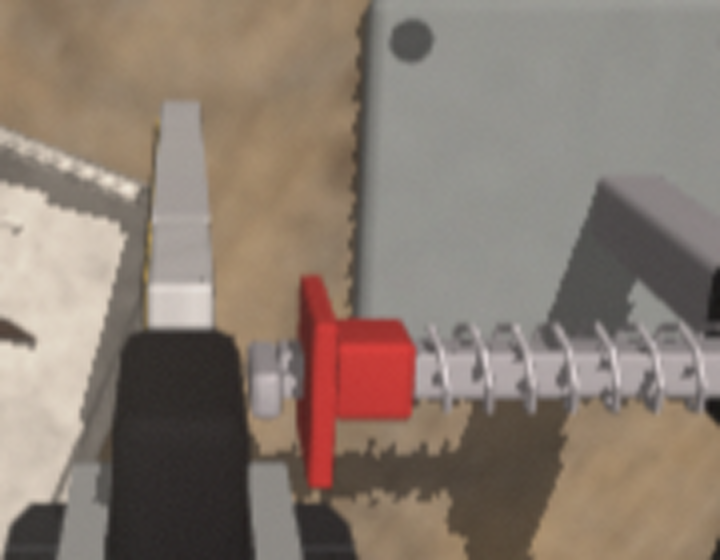

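The view shows a thin yellow line on the plate's left edge, so the yellow face is outward. The tip is near (347,225) and the follower's top edge near (358,226) in full-image pixels. The parallax between this view and the last one gives height and lateral offset.

```bash
python3 - <<'E'
from h import *
d=np.load('w3.npz');K,E=d['K'],d['E'];_,_,E4,_=snap('wrist')
s=robot.sense();Rm=R.from_rotvec(s['tcp_rot']).as_matrix();p=np.array(s['tcp_pos'])
W=lambda x,y:(384.5+(x+.5)/7.8,174.5+(y+.5)/7.8); V=lambda x,y:(279.5+(x+.5)/4,129.5+(y+.5)/4)
for n,w,v in(('topfront a',(195,100),(315,278)),('topfront b',(170,355),(311,487)),('rear b',(205,355),(331,487)),('block rear lo',(312,260),(412,418)),('arm lo',(390,232),(470,402))):
    o1,d1=ray(K,E,W(*w));o2,d2=ray(K,E4,V(*v))
    t=np.linalg.lstsq(np.c_[d1,-d2],o2-o1,rcond=None)[0];a=o1+t[0]*d1;b=o2+t[1]*d2;m=(a+b)/2
    print(n,m.round(4),np.linalg.norm(a-b).round(4),'tool',(Rm.T@(m-p)).round(4))
for a in(.105,.111,.117): print(a,[(Rm.T@(onz(K,E4,V(x,y),z)-p))[:2].round(4) for x,y,z in((313,382,a+.012),(375,415,a+.012),(500,369,a),(265,380,a+.008))])
print('gauge in tool x: bottom row',[proj(K,E4,p+Rm@np.array([x,0,z]))[1].round(1) for x,z in((.0362,.106),(.0362,-.006))],'seen',130+100/4,130+282/4)
E
```

```text
topfront a [ 0.4884 -0.075   0.1282] 0.009 tool [0.0208 0.0217 0.0292]
topfront b [ 0.4966 -0.1041  0.1291] 0.0028 tool [-0.0094  0.0218  0.0283]
rear b [ 0.4991 -0.1024  0.1311] 0.003 tool [-0.0084  0.0247  0.0263]
block rear lo [ 0.5114 -0.0935  0.118 ] 0.003 tool [-0.0031  0.0389  0.0393]
arm lo [ 0.5212 -0.0902  0.1122] 0.0021 tool [-0.0025  0.0493  0.0452]
0.105 [array([0.0041, 0.0221]), array([-0.0016,  0.0323]), array([0.0012, 0.055 ]), array([0.0027, 0.0148])]
0.111 [array([0.0068, 0.0214]), array([0.0012, 0.0312]), array([0.0038, 0.0533]), array([0.0054, 0.0143])]
0.117 [array([0.0094, 0.0207]), array([0.004 , 0.0302]), array([0.0064, 0.0517]), array([0.008 , 0.0139])]
gauge in tool x: bottom row [np.float64(155.3), np.float64(202.1)] seen 155.0 200.5
```

w3 was taken while the arm was still settling, and I paired it with a later pose. I'll redo the triangulation with the pose read just before that picture.

```bash
python3 - <<'E'
from h import *
_,K,E4,c=snap('wrist');H=np.array(c['hand_eye'])
T=np.eye(4);T[:3,:3]=R.from_rotvec([-1.8961,-2.5013,.0015]).as_matrix();T[:3,3]=[.4292,-.1104,.2145];E=T@H
s=robot.sense();Rm=R.from_rotvec(s['tcp_rot']).as_matrix();p=np.array(s['tcp_pos']);print(p.round(4))
W=lambda x,y:(384.5+(x+.5)/7.8,174.5+(y+.5)/7.8); V=lambda x,y:(279.5+(x+.5)/4,129.5+(y+.5)/4)
for n,w,v in(('topfront a',(195,100),(315,278)),('topfront b',(170,355),(311,487)),('rear b',(205,355),(331,487)),('block rear lo',(312,260),(412,418)),('block rear hi',(325,150),(412,348))):
    o1,d1=ray(K,E,W(*w));o2,d2=ray(K,E4,V(*v))
    t=np.linalg.lstsq(np.c_[d1,-d2],o2-o1,rcond=None)[0];a=o1+t[0]*d1;b=o2+t[1]*d2;m=(a+b)/2
    print(n,m.round(4),np.linalg.norm(a-b).round(4),'tool',(Rm.T@(m-p)).round(4))
for a in(.105,.109,.113): print(a,[(Rm.T@(onz(K,EE,f(x,y),z)-p))[:2].round(4) for EE,f,x,y,z in((E4,V,500,369,a),(E,W,390,194,a),(E,W,182,228,a+.012),(E4,V,312,383,a+.012))])
E
```

```text
[ 0.4733 -0.1009  0.1574]
topfront a [ 0.4902 -0.0773  0.1171] 0.0067 tool [0.0182 0.0227 0.0403]
topfront b [ 0.4965 -0.1049  0.1254] 0.0 tool [-0.01    0.0213  0.032 ]
rear b [ 0.4991 -0.1032  0.1273] 0.0002 tool [-0.0091  0.0243  0.0301]
block rear lo [ 0.512  -0.0945  0.1129] 0.0001 tool [-0.0042  0.039   0.0445]
block rear hi [ 0.5069 -0.0815  0.1169] 0.0005 tool [0.0096 0.0376 0.0405]
0.105 [array([0.0012, 0.0549]), array([0.0005, 0.0494]), array([0.0008, 0.0237]), array([0.0039, 0.0219])]
0.109 [array([0.0029, 0.0538]), array([0.0019, 0.048 ]), array([0.0022, 0.0226]), array([0.0057, 0.0214])]
0.113 [array([0.0046, 0.0527]), array([0.0033, 0.0465]), array([0.0037, 0.0215]), array([0.0074, 0.021 ])]
```

The corrected views agree to under 1 mm: the arm's upper side is at about 0.113 and its centreline at tool x +0.004, against about +0.001 for the slot. So I shift +0.003 in x and insert about 25 mm.

{"fn": "jog_arm", "kwargs": {
  "targets": [0.003,0,0,0,0.005,0.003,0,0,0,0.005,0.003,0.003,0,0,0.005,0.003,0.006,0,0,0.005,0.003,0.009,0,0,0.005,0.003,0.012,0,0,0.005,0.003,0.014,0,0,0.005,0.003,0.014,0,0,0.005,0.003,0.014,0,0,0.005]
}}

```text
t: 8.2
tcp_pos: [0.4865, -0.0941, 0.1572]
tcp_rot: [-1.901, -2.501, 0.0]
force: [0.4, 0.5, -1.6]
gripper_width: 0.0135
```

{"fn": "jog_arm", "kwargs": {
  "targets": [0,0.002,0,0,0.005,0,0.004,0,0,0.005,0,0.006,0,0,0.005,0,0.008,0,0,0.005,0,0.01,0,0,0.005,0,0.012,0,0,0.005,0,0.012,0,0,0.005,0,0.012,0,0,0.005,0,0.012,0,0,0.005]
}}

```text
t: 8.95
tcp_pos: [0.4965, -0.0911, 0.1569]
tcp_rot: [-1.899, -2.499, 0.004]
force: [-5.6, -1.8, -0.3]
gripper_width: 0.0134
```

```bash
python3 - <<'E'
from h import *
s=robot.sense(); print({k:np.round(v,4).tolist() for k,v in s.items() if k in('t','tcp_pos','tcp_rot','gripper_width','force','wrist_torque')})
im,K,E,d=snap('wrist','w5.png')
cv2.imwrite('pics/z5.png',cv2.resize(im[130:270,280:460],None,fx=4,fy=4,interpolation=cv2.INTER_CUBIC))
E
```

```text
{'t': 8.95, 'tcp_pos': [0.4965, -0.0911, 0.1569], 'tcp_rot': [-1.8986, -2.4992, 0.0041], 'force': [-5.602, -1.8477, -0.2768], 'wrist_torque': [-0.3083, 1.1137, 0.0489], 'gripper_width': 0.0134}
```

View pics/z5.png

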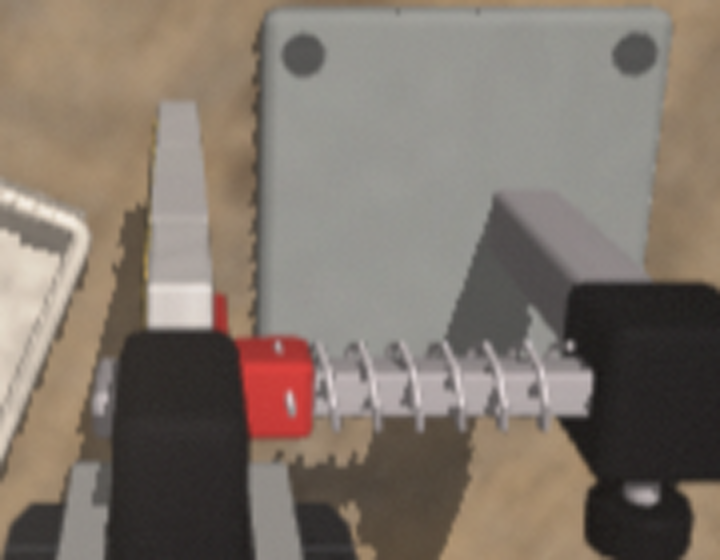

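The tip is now visible outside the plate at (103,390) in the crop. The follower is pushed back with about 5.9 N, which fits roughly 9 mm of compression. I lower in small steps from here.

{"fn": "jog_arm", "kwargs": {
  "targets": [0,0,0.003,0,0.005,0,0,0.006,0,0.005,0,0,0.009,0,0.005,0,0,0.012,0,0.005,0,0,0.014,0,0.005,0,0,0.015,0,0.005,0,0,0.016,0,0.005,0,0,0.016,0,0.005,0,0,0.016,0,0.005]
}}

```text
t: 9.75
tcp_pos: [0.4962, -0.0908, 0.1407]
tcp_rot: [-1.898, -2.498, 0.004]
force: [-5.6, -0.6, -0.4]
gripper_width: 0.013
```

{"fn": "jog_arm", "kwargs": {
  "targets": [0,0,0.0005,0,0.005,0,0,0.001,0,0.005,0,0,0.0015,0,0.005,0,0,0.002,0,0.005,0,0,0.002,0,0.005,0,0,0.002,0,0.005]
}}

```text
t: 10.25
tcp_pos: [0.4964, -0.0908, 0.1389]
tcp_rot: [-1.899, -2.499, 0.003]
force: [-6.0, -1.3, 0.3]
gripper_width: 0.0133
```

{"fn": "jog_arm", "kwargs": {
  "targets": [0,0,0.0005,0,0.005,0,0,0.001,0,0.005,0,0,0.0015,0,0.005,0,0,0.0015,0,0.005,0,0,0.0015,0,0.005]
}}

```text
t: 10.67
tcp_pos: [0.4964, -0.0908, 0.1374]
tcp_rot: [-1.899, -2.499, 0.003]
force: [-6.1, -1.2, 1.0]
gripper_width: 0.0128
```

{"fn": "jog_arm", "kwargs": {
  "targets": [0,0,0.0005,0,0.005,0,0,0.001,0,0.005,0,0,0.001,0,0.005,0,0,0.001,0,0.005]
}}

```text
t: 11.0
tcp_pos: [0.4964, -0.0909, 0.1364]
tcp_rot: [-1.899, -2.499, 0.003]
force: [-5.6, -1.1, 0.4]
gripper_width: 0.0132
```

Still no contact, with the slot top at about 0.114.

{"fn": "jog_arm", "kwargs": {
  "targets": [0,0,0.0005,0,0.005,0,0,0.001,0,0.005,0,0,0.001,0,0.005,0,0,0.001,0,0.005]
}}

```text
t: 11.33
tcp_pos: [0.4964, -0.0908, 0.1354]
tcp_rot: [-1.899, -2.499, 0.003]
force: [-6.0, -1.1, 0.3]
gripper_width: 0.0133
```

{"fn": "jog_arm", "kwargs": {
  "targets": [0,0,0.0005,0,0.005,0,0,0.001,0,0.005,0,0,0.001,0,0.005,0,0,0.001,0,0.005]
}}

```text
t: 11.67
tcp_pos: [0.4965, -0.0909, 0.135]
tcp_rot: [-1.899, -2.499, 0.003]
force: [-6.7, -0.7, 4.7]
gripper_width: 0.0131
```

Force rose by 4.4 N and the TCP lagged, with the slot top at about 0.1127, matching the vision estimate of 0.113. I'll confirm with 0.5 mm more.

{"fn": "jog_arm", "kwargs": {
  "targets": [0,0,0.0005,0,0.005,0,0,0.0005,0,0.005,0,0,0.0005,0,0.005]
}}

```text
t: 11.92
tcp_pos: [0.4965, -0.0909, 0.1349]
tcp_rot: [-1.899, -2.499, 0.003]
force: [-7.5, -0.8, 6.6]
gripper_width: 0.0134
```

The contact is solid. Now I ease the plate forward against the tip, keeping the light downward load.

{"fn": "jog_arm", "kwargs": {
  "targets": [0,-0.001,0,0,0.005,0,-0.002,0,0,0.005,0,-0.003,0,0,0.005,0,-0.003,0,0,0.005,0,-0.003,0,0,0.005]
}}

```text
t: 12.33
tcp_pos: [0.4955, -0.0913, 0.1349]
tcp_rot: [1.901, 2.501, 0.002]
force: [-2.7, 2.5, 6.4]
gripper_width: 0.0135
```

{"fn": "jog_arm", "kwargs": {
  "targets": [0,-0.001,0,0,0.005,0,-0.001,0,0,0.005,0,-0.001,0,0,0.005]
}}

```text
t: 12.58
tcp_pos: [0.4949, -0.0916, 0.1349]
tcp_rot: [1.901, 2.5, 0.003]
force: [-2.6, 2.3, 6.4]
gripper_width: 0.0134
```

{"fn": "jog_arm", "kwargs": {
  "targets": [0,-0.001,0,0,0.005,0,-0.002,0,0,0.005,0,-0.002,0,0,0.005,0,-0.002,0,0,0.005]
}}

```text
t: 12.92
tcp_pos: [0.4931, -0.0922, 0.1349]
tcp_rot: [1.9, 2.5, 0.003]
force: [-1.4, 2.8, 6.0]
gripper_width: 0.013
```

{"fn": "jog_arm", "kwargs": {
  "targets": [0,-0.001,0,0,0.005,0,-0.001,0,0,0.005,0,-0.001,0,0,0.005]
}}

```text
t: 13.17
tcp_pos: [0.4923, -0.0926, 0.1349]
tcp_rot: [1.9, 2.499, 0.003]
force: [-1.5, 2.6, 5.3]
gripper_width: 0.0129
```

```bash
python3 - <<'E'
from h import *
s=robot.sense(); print({k:np.round(v,4).tolist() for k,v in s.items() if k in('t','tcp_pos','force','wrist_torque')})
im,K,E,d=snap('wrist','w6.png')
cv2.imwrite('pics/z6.png',cv2.resize(im[130:270,280:460],None,fx=4,fy=4,interpolation=cv2.INTER_CUBIC))
E
```

```text
{'t': 13.1667, 'tcp_pos': [0.4923, -0.0926, 0.1349], 'force': [-1.4946, 2.5621, 5.3418], 'wrist_torque': [0.4691, 0.2523, 0.0425]}
```

View pics/z6.png

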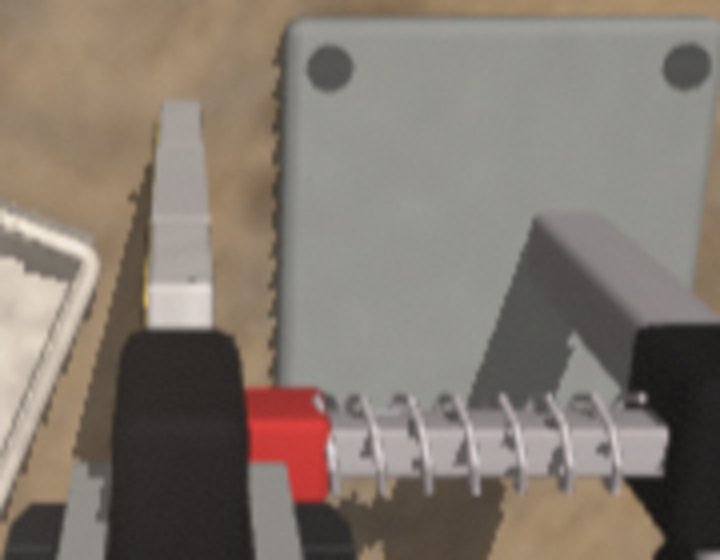

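The plate sits square to the arm, with the follower pressed behind it and the yellow edge outward. The slot is resting on the arm with about 7 N, so I release.

{"fn": "jog_arm", "kwargs": {
  "targets": [0,0,0,0,0.02,0,0,0,0,0.03,0,0,0,0,0.045,0,0,0,0,0.045,0,0,0,0,0.045,0,0,0,0,0.045,0,0,0,0,0.045]
}}

```text
t: 13.8
tcp_pos: [0.4913, -0.0929, 0.1342]
tcp_rot: [1.901, 2.501, 0.0]
force: [-0.1, 0.1, -0.0]
gripper_width: 0.0451
```

{"fn": "jog_arm", "kwargs": {
  "targets": [0,0,-0.01,0,0.045,0,0,-0.03,0,0.045,0,0,-0.06,0,0.045,0,-0.02,-0.1,0,0.045,0,-0.05,-0.13,0,0.045,0,-0.07,-0.13,0,0.045,0,-0.07,-0.13,0,0.045,0,-0.07,-0.13,0,0.045,0,-0.07,-0.13,0,0.045,0,-0.07,-0.13,0,0.045,0,-0.07,-0.13,0,0.045]
}}

```text
t: 14.72
tcp_pos: [0.4243, -0.1113, 0.2636]
tcp_rot: [-1.899, -2.501, 0.001]
force: [-0.6, 0.8, 0.1]
gripper_width: 0.0452
```

```bash
python3 - <<'E'
from h import *
s=robot.sense(); print({k:np.round(v,4).tolist() for k,v in s.items() if k in('t','tcp_pos','force')})
im,K,E,d=snap('wrist','w7.png')
a=(.4885,-.094)
for n,z in(('arm z',.1125),('bar top',.0285+.138)): print(n,proj(K,E,[*a,z]))
cv2.imwrite('pics/z7.png',cv2.resize(im[130:330,280:480],(600,600),interpolation=cv2.INTER_CUBIC))
E
```

```text
{'t': 14.7167, 'tcp_pos': [0.4243, -0.1113, 0.2636], 'force': [-0.5729, 0.8175, 0.052]}
arm z [391.82703234 183.68451526]
bar top [405.3191705 202.1816292]
```

View pics/z7.png

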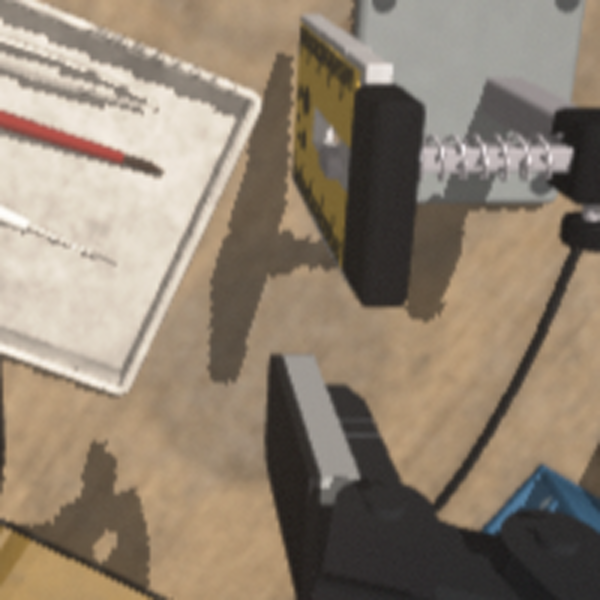

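The plate hangs by itself with the yellow graduated face outward. The hook tip shows in the slot at crop (335,160), the gripper is clear, and the force is about zero. I'm handing it in.

```bash
python3 -c "
from bench import robot
print(robot.finish_job())"
```

```text
the job is handed in; nothing more can be done
None
```

The gauge plate hangs on the hook with its yellow graduated face outward, and I handed the job in at about 14.8 s of the 48 s allowed.

- **Hanging:** I lifted the plate out of its rest, turned it about 114°, and passed the slot over the hook tip. I pushed the follower back with about 6 N, then lowered in small steps until I felt the arm. With about 6–7 N (under 20 N) resting on the arm, I eased the plate forward towards the tip and let go.
- **Height check:** By touch the hook arm's upper side is at about 0.1127 m, against about 0.113 m from the camera views. When I commanded 0.5 mm more, the plate moved only 0.1 mm, so the slot top was seated.
- **Last picture:** The plate hangs by itself with the tip showing in the slot, and the gripper is clear of it. I did not measure the plate's height again after letting go.
- **What disagreed:** My first sideways estimate of the hook was about 3 mm off, because I paired a picture taken while the arm was settling with a later pose. I redid it before inserting the plate.
- **Tip contact:** The forces did not clearly show the plate touching the tip before I let go. I left the follower's spring to close any last gap.

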